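# Move the slide basket to the free drip stand

### The job

Take the hanging slide basket off its stand by its black grip, drawing it out off the front, and hang it on the empty drip stand without setting it down on the way and keeping it level. Rest its cross bar on the front part of the empty stand's two arms, slide it gently back along them until you feel the catch, ease it over the catch so that it drops into the seat in front of the stop, and let go. Do not force it against either stand, and leave the other things on the bench where they are.

Things in the scene. Friction and masses are not known exactly. Their poses are not given: they have to be found in the camera images.
- grip (a point): centre of the black grip block on top of the slide basket: 22 mm (basket x) by 24 mm (basket y) by 40 mm tall, free on all sides; 44 mm straight above the cross bar's axis. Basket z is up, basket y runs along the cross bar; at the start basket x points as x of stand_a. The basket weighs 0.25 to 0.5 kg and hangs straight below its bar.
- bar (a point): middle of the axis of the basket's cross bar, a round steel bar 8 mm in diameter and 110 mm long along basket y; it lies across a stand's two arms. A plate 40 mm wide goes down from it, between the arms, to the basket.
- floor (a point): centre of the underside of the slide basket, 95 mm below the bar's axis. The basket is 80 mm (x) by 100 mm (y), its rim 50 mm below the bar's axis: wider than the gap between the arms, so it leaves or enters a stand only past the arm tips, and must be wholly in front of them before it is raised or moved aside.
- stand_a: drip stand on which the basket hangs at the start. Origin on the table below the middle between its two arm tips; z up, x from the tips back along the arms to the post, y across. A white base and drip tray, 26 mm high, reach from x = -55 to 205 mm and y = -65 to 65 mm; the post at x = 180 mm is no higher than the arms.
- tips_a (a point): middle between the tips of stand_a's two arms, level with their tops, 155 mm above the table; axes as stand_a. Level steel arms at y = -36 and +36 mm, 8 mm wide, 10 mm thick, run from here to x = 180 mm. A small upturned hook at each tip (x 0 to 6 mm) rises 5 mm above the arm.
- seat_a (a point): stand_a, midway between its two seats, at the height of the arm tops, 60 mm behind the tips; axes as stand_a. Each arm carries a seat: a rounded catch lip, 8 mm thick, centred here, 9 mm above the arm; behind it a floor 13 mm long, 4 mm above the arm; then an upright stop, 16 mm above the arm. A bar in the seat has its axis 8 to 13 mm behind here, 163 mm above the table.
- stand_b: the empty drip stand, same shape, origin and axes as stand_a, with the same lip, floor and stop on each arm. Only the place of its seats along the arms differs each time and is not measured: the lip's centre lies anywhere from x = 45 to 95 mm. The seats are clamped tight and do not give when pushed.
- tips_b (a point): middle between the tips of stand_b's two arms, level with their tops, 155 mm above the table; axes as stand_b. The arms are free and flat from x = 6 to 41 mm. A bar lying on the flat arms has its axis 4 mm above here, one lying in the seat 8 mm.
- beaker_rim (a point): clear beaker, 52 mm in diameter and 60 mm high, between the stands; centre of its mouth (bystander)
- reagent: white jar 40 mm in diameter and 65 mm high; centre of its underside (bystander)
- pipettor: pipettor lying down, about 210 mm long along its x and 24 mm thick; origin under its middle (bystander)
- cup: clear sample cup 64 mm in diameter and 65 mm high; centre of its underside (bystander)
- vial: amber vial 32 mm in diameter and 75 mm high; centre of its underside (bystander)
There are look-alikes about, which are no part of the job. What is shaped like the part that bears grip but red or yellow is not meant.

How it is judged:
By the outcome, as a careful person would: the job done as asked, in the order asked, and still so for the second after the job is handed in, with the robot touching nothing.
It also fails if it takes over 72 s, if anything falls off the work surface, if the arm or the gripper's body presses on something with over 40 N, if the wrist force passes 120 N, or if a joint passes its speed limit or range.

### The arm

A 7-joint arm with a two-finger parallel gripper is mounted at the origin on the work surface. World frame = base frame: x ahead of the robot, y to its left, z up, the work surface at z = 0. Lengths are in m, angles in rad, forces in N, time in s.
With the tool pointing down it reaches from about 0.4 to 0.875 m from the base axis. Payload 19.3 kg.
Tool frame: the origin (TCP) lies at the very end of the fingers, on their centre line; the grasp point (between the pads) lies 19 mm behind it; z points along the fingers, y is the line along which they close (so a half turn about z gives the same grasp; the last joint's range is limited). The gripper opens to 85 mm and grips with 20 to 120 N. Pads are 22 mm wide; open, the fingers measure 114 mm over their backs; the gripper's body (76 mm by 85 mm) begins 54 mm behind the grasp point. The pads swing forward as they close: fully open they stand 13 mm farther back than shut.
Start: joints at [-1.176, 0.521, -0.036, 1.599, 0.021, 1.021, -0.113], TCP at [0.28, 0.559, 0.209] pointing down, gripper open.
Joint ranges: [-2.91, 2.91], [-0.3, 2.13], [-1.5, 1.42], [0.17, 2.43], [-1.26, 4.41], [0.16, 1.93], [-2.52, 2.52]. Speed limits (rad/s): [1.89, 1.89, 2.39, 2.39, 3.01, 3.01, 3.01].

### API

Orientations are given as [roll, pitch, yaw] about the fixed x, y, z axes, in that order (R = Rz(yaw) Ry(pitch) Rx(roll)).
In Python, from workcell import monitor, optics, job_done gives the robot as it stands.
- The arm moves only by the shell command python3 -m handwheel 'ROWS' [FORCE]. ROWS is JSON, a list of rows, each an object of numbers: "dx", "dy", "dz": the shift along the tool's x, y, z in cm; "wx", "wy", "wz": the turn, a rotation vector about the tool's x, y, z in rad; "claw": the opening in per cent of the stroke, from 0 (shut) to 100 (fully open). A call has 1 to 8 rows; each row shifts and turns the commanded pose from where the row before left it, along the tool's axes as they then stand; what a row does not reach is not made up. A row lasts 1/8 s, in which the tool goes at most 62.5 mm and 10.7 degrees, less where a joint would pass 70% of its speed; a pose out of reach is approached as far as the arm can. A call with a gripper value outside its range is refused whole. The fingers move at their own pace and stop on an object; FORCE is the grip in N (left out, the last holds). Time passes only in rows, so rows that do not move let the fingers close. It gives the time, the measured TCP pose, the force, the opening and the grip force at its end, in the units of the state.
- monitor.observe(): the state, without advancing time (a new reading comes with each control period).
- optics.grab_frame(name): name is "scene" or "side" or "wrist"; returns a dict with "frame" (400x640x3 uint8, blue, green, red), "fovy" (degrees; the focal length in pixels is half the picture's height over the tangent of half this angle, whatever the lens; pixels are square), "cx", "cy" (the principal point, pixels), "R" (3x3) and "t" (3): a world point X has camera coordinates R X + t. Camera axes: x right, y down, z forward; pixel columns grow to the right and rows downward; lengths in m; the calibration is good to about 2 mm. A picture is of the moment at which its call begins. There is no depth.
- job_done(): hands the job in; it is judged then, once.
Trained networks look in the newest picture that a camera, given by its name, has taken for a name from the list of things; names that differ only in an ending like _2 or _b are one class to them, and where a whole thing is asked for, a point or a joint stands for the part that bears it (a point fixed in the world has none). Each returns a list of dicts, best first, with "p" (0 to 1); they miss things now and then, are a little off and sometimes report something else, mostly with a low value. They report only what shows in the picture. A call takes as long as a camera call. They do not tell look-alikes from the thing itself.
- optics.masks_of(name, camera): "region" (400x640 bool, what is visible of it) and "rect" ([left, top, width, height] in pixels, round what is visible of it).
The state is a dict: "clock": time; "qpos": joint angles; "qd": joint speeds; "joint_efforts": joint torques, N m; "position": TCP position; "tool_rot": TCP orientation; "force": force on the tool from outside, world axes, zero at the start; "moment": the same for the moment, N m; "grip_width": finger opening in m; "finger_force": force on a finger pad.
Only numpy, scipy, OpenCV 4.12 (cv2) and the standard library are available. Lean on these libraries where they do the work, as an engineer would, in place of code of your own. Each camera call takes 0.05 s, during which the arm holds its last target. There are 200 camera calls.

## Working session

There is one attempt and no reset: what is moved stays moved. The work goes in short steps, Python scripts to look and compute and a shell command to move; the robot and the scene stay as the last step left them, time stands still between calls to the robot, and variables do not carry over. Pictures are saved under pics/ and viewed, at most 12 in all, crops included, and the job is handed in when it is done.

```bash
mkdir -p pics; cat > h.py <<'E'
import numpy as np, cv2
from workcell import monitor, optics, job_done
def proj(c,X):
    f=200/np.tan(np.radians(c['fovy'])/2); p=c['R']@np.asarray(X)+np.asarray(c['t']).ravel()
    return np.array([c['cx']+f*p[0]/p[2], c['cy']+f*p[1]/p[2]])
def ray(c,uv):
    R=np.array(c['R']);t=np.array(c['t']).ravel();f=200/np.tan(np.radians(c['fovy'])/2)
    d=R.T@np.array([(uv[0]-c['cx'])/f,(uv[1]-c['cy'])/f,1]);return -R.T@t,d/np.linalg.norm(d)
def atz(c,uv,z):
    o,d=ray(c,uv);return o+d*(z-o[2])/d[2]
def tri(obs):
    A=np.zeros((3,3));b=np.zeros(3)
    for c,uv in obs:
        o,d=ray(c,uv);P=np.eye(3)-np.outer(d,d);A+=P;b+=P@o
    X=np.linalg.solve(A,b);return X,[np.round(proj(c,X)-uv,1).tolist() for c,uv in obs]
E
python3 - <<'E'
from h import *
s=monitor.observe();print({k:np.round(v,3).tolist() for k,v in s.items()})
for n in ["scene","side"]:
    c=optics.grab_frame(n);cv2.imwrite(f"pics/{n}0.png",c['frame'])
    print(n,np.round(-np.array(c['R']).T@np.array(c['t']).ravel(),3),c['fovy'])
    for k in ["grip","stand_a","beaker_rim","reagent","pipettor","cup","vial"]:
        print(k,[(round(m['p'],2),m['rect']) for m in optics.masks_of(k,n)])
E
```

```text
{'clock': 0.0, 'qpos': [-1.176, 0.522, -0.036, 1.6, 0.021, 1.021, -0.113], 'qd': [0.001, 0.0, -0.0, 0.001, 0.0, 0.001, -0.0], 'joint_efforts': [0.0, -92.712, 1.98, -36.993, 0.018, 0.008, 0.0], 'position': [0.28, 0.558, 0.208], 'tool_rot': [-3.14, 0.0, 2.677], 'force': [-0.644, -0.624, -0.102], 'moment': [-0.014, -0.031, -0.004], 'finger_force': 0.0, 'grip_width': 0.085}
scene [ 1.253 -0.07   0.966] 54.278010473675224
grip [(0.94, [388.4, 135.3, 37.0, 43.2]), (0.82, [367.5, 209.3, 37.9, 55.9]), (0.62, [440.6, 240.0, 44.6, 49.4])]
stand_a [(0.93, [360.8, 213.4, 52.0, 95.2]), (0.59, [230.3, 207.7, 57.9, 95.7])]
beaker_rim [(0.7, [319.0, 246.0, 17.1, 24.1])]
reagent [(0.5, [328.8, 277.6, 12.7, 23.2]), (0.26, [461.5, 208.1, 24.0, 29.4])]
pipettor []
cup [(0.61, [460.5, 208.1, 24.2, 27.0])]
vial [(0.68, [369.2, 208.3, 36.1, 54.9]), (0.65, [173.8, 245.5, 15.3, 20.7])]
side [-0.218 -0.657  0.801] 54.16131909383944
grip [(0.83, [270.7, 131.5, 23.6, 47.6]), (0.77, [297.2, 133.5, 30.8, 50.4])]
stand_a [(0.87, [361.5, 179.1, 67.4, 100.3]), (0.64, [285.6, 213.9, 41.3, 42.6]), (0.62, [276.8, 138.9, 76.0, 70.5])]
beaker_rim [(0.83, [342.8, 192.0, 10.4, 22.0])]
reagent [(0.58, [357.9, 179.4, 10.5, 19.5]), (0.52, [276.1, 143.6, 76.7, 68.4])]
pipettor [(0.63, [341.9, 193.3, 13.7, 19.1]), (0.61, [275.6, 141.1, 76.5, 68.2]), (0.58, [284.8, 214.2, 40.4, 41.7]), (0.48, [363.8, 178.1, 66.5, 100.0])]
cup [(0.85, [222.5, 158.6, 18.2, 19.8])]
vial [(0.8, [464.9, 264.4, 10.1, 22.8])]
```

```bash
ls -la pics
```

```text
total 628
drwxr-xr-x 2 agent agent   4096 Dec  3 23:33 .
drwxr-xr-x 3 agent agent   4096 Dec  3 23:33 ..
-rw-r--r-- 1 agent agent 262939 Dec  3 23:33 scene0.png
-rw-r--r-- 1 agent agent 366364 Dec  3 23:33 side0.png
```

View pics/scene0.png

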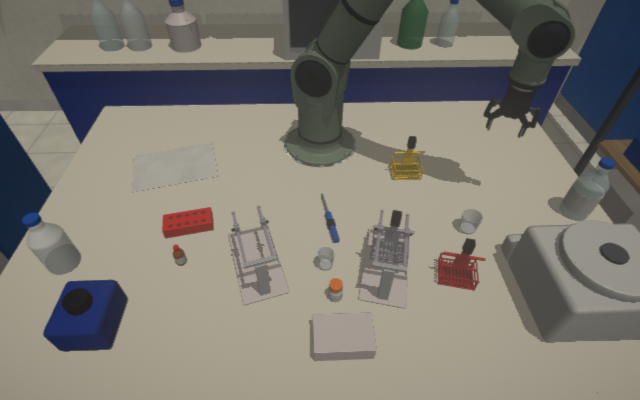

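View pics/side0.png

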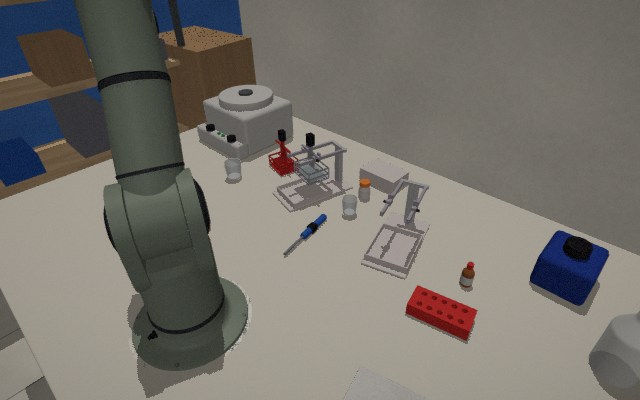

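The scene picture shows three baskets: yellow with its grip at (411,143), red at (468,247), and the plain grey one at (396,218), which hangs on a stand. The empty stand is at (257,255). In the side picture the grey grip is at (310,140), the red one at (282,135), and the empty stand is at (400,225). I choose the grey basket and will check it in a close crop.

```bash
python3 - <<'E'
from h import *
a=cv2.imread('pics/scene0.png');b=cv2.imread('pics/side0.png')
def crop(im,x,y,w=100,h=75,s=4):
    r=cv2.resize(im[y:y+h,x:x+w],None,fx=s,fy=s,interpolation=cv2.INTER_CUBIC)
    for i in range(0,w,20): cv2.putText(r,str(x+i),(i*s,10),0,.35,(0,0,255),1);cv2.line(r,(i*s,12),(i*s,18),(0,0,255),1)
    for i in range(0,h,15): cv2.putText(r,str(y+i),(0,i*s+4),0,.35,(255,0,0),1);cv2.line(r,(24,i*s),(30,i*s),(255,0,0),1)
    return r
m=np.vstack([np.hstack([crop(a,345,205),crop(a,215,200)]),np.hstack([crop(b,270,125),crop(b,350,170)])])
cv2.imwrite('pics/m1.png',m)
E
```

```text
(no output)
```

View pics/m1.png

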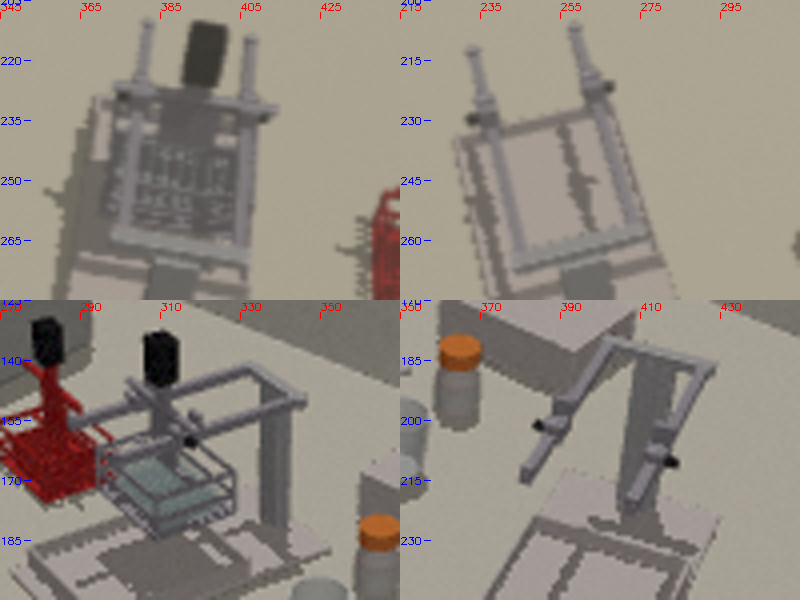

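The grey basket in the crop is plain steel with a black grip and hangs on stand_a: scene grip (396,218.6), side grip (310,140). The tips of stand_a are at scene (382,210) and (408,215), and those of stand_b at (233,212) and (259,206). The stand_b lips are around scene (237,227) and (264,221).

```bash
python3 - <<'E'
from h import *
from scipy.optimize import least_squares
S=optics.grab_frame("scene");D=optics.grab_frame("side")
r=lambda v:np.round(v,4).tolist()
X,e=tri([(S,(396,218.6)),(D,(310,140))]);print('grip',r(X),e)
st={'a':[((382,210.5),(296.3,163.8)),((407.8,215),(288.8,155)),((373,264.5),(346.3,150.5)),((406.7,270),(332.5,141.3))],
'b':[((233.3,212.5),(408,220)),((258.8,206.2),(381.3,213.8)),((243.8,266.3),(428,186)),((276.3,258),(403,180))]}
M=np.array([[0,-.036],[0,.036],[.18,-.036],[.18,.036]])
for k,P in st.items():
    for p in P:
        X,e=tri([(S,p[0]),(D,p[1])]);print(k,r(X),e[0])
    # yaw ~ 0 : +x away from robot
    def res(q):
        o=[]
        for m,p in zip(M,P):
            w=np.array([q[0]+np.cos(q[2])*m[0]-np.sin(q[2])*m[1],q[1]+np.sin(q[2])*m[0]+np.cos(q[2])*m[1],.155])
            o+=list(proj(S,w)-p[0])+list(proj(D,w)-p[1])
        return np.array(o)
    f=least_squares(res,[.6,0.1 if k=='a' else -.2,0],loss='soft_l1');print('fit',k,r(f.x),np.round(f.fun,1).tolist())
E
```

```text
grip [0.5937, 0.1682, 0.2071] [[-0.5, 0.4], [-0.4, -0.3]]
a [0.5154, 0.1524, 0.1555] [0.1, -0.1]
a [0.5389, 0.218, 0.1561] [-1.0, 0.9]
a [0.6968, 0.0986, 0.1522] [-0.9, 0.7]
a [0.7161, 0.1798, 0.152] [-1.0, 0.8]
fit a [0.53, 0.1855, -0.2685] [-0.2, 1.4, 1.6, -0.2, -0.2, 1.3, -1.1, -0.7, 0.8, -0.9, -2.2, -1.3, -4.0, -0.9, 0.3, -0.3]
b [0.5118, -0.2684, 0.1564] [-1.0, 0.4]
b [0.4886, -0.1995, 0.1544] [-1.1, 0.6]
b [0.6905, -0.2228, 0.1536] [-0.8, 0.3]
b [0.6694, -0.146, 0.1527] [-1.9, 0.9]
fit b [0.5033, -0.2332, 0.2622] [-0.9, 1.0, -1.1, -0.2, -0.9, 1.8, -0.3, -1.8, -0.1, -1.3, -1.8, -0.2, -4.2, -0.0, -0.3, -0.3]
```

```bash
cat >> h.py <<'E'
def go(X,yaw):
    from scipy.spatial.transform import Rotation as Ro
    s=monitor.observe();R=Ro.from_euler('xyz',s['tool_rot']);d=R.inv().apply(np.array(X)-s['position'])*100
    w=(R.inv()*Ro.from_euler('xyz',[np.pi,0,yaw])).as_rotvec()
    print('pos',np.round(s['position'],4),'rpy',np.round(s['tool_rot'],3),'move cm',np.round(d,2),'turn',np.round(w,3),'F',np.round(s['force'],1),'grip',round(float(s['grip_width']),4),round(float(s['finger_force']),1),'t',s['clock'])
E
python3 -m handwheel '[{"wz":0.172,"dz":-0.8},{"wz":0.172,"dz":-0.8},{"wz":0.172,"dz":-0.8},{"wz":0.172,"dz":-0.8},{"wz":0.172,"dz":-0.8},{"wz":0.172,"dz":-0.8},{"wz":0.172,"dz":-0.8},{"wz":0.172,"dz":-0.8,"claw":100}]' 60
python3 -c "
from h import *
go([.50,.20,.30],1.302)"
```

```text
pos [0.2802 0.5587 0.209 ] rpy [ 3.142 -0.     2.677] move cm [-35.73 -22.21  -9.1 ] turn [ 0.    -0.     1.375] F [ 0.7 -0.5  0.2] grip 0.0856 0.0 t 0.9schema error: expected keys dx, dy, dz, wx, wy, wz, claw
```

```bash

python3 -m handwheel '[{"dx":0,"dy":0,"dz":-0.8,"wx":0,"wy":0,"wz":0.172,"claw":100},{"dx":0,"dy":0,"dz":-0.8,"wx":0,"wy":0,"wz":0.172,"claw":100},{"dx":0,"dy":0,"dz":-0.8,"wx":0,"wy":0,"wz":0.172,"claw":100},{"dx":0,"dy":0,"dz":-0.8,"wx":0,"wy":0,"wz":0.172,"claw":100},{"dx":0,"dy":0,"dz":-0.8,"wx":0,"wy":0,"wz":0.172,"claw":100},{"dx":0,"dy":0,"dz":-0.8,"wx":0,"wy":0,"wz":0.172,"claw":100},{"dx":0,"dy":0,"dz":-0.8,"wx":0,"wy":0,"wz":0.172,"claw":100},{"dx":0,"dy":0,"dz":-0.8,"wx":0,"wy":0,"wz":0.172,"claw":100}]' 60
python3 -c "
from h import *
go([.53,.18,.33],1.302)"
```

```text
clock: 1.9
position: [0.2801, 0.5587, 0.2733]
tool_rot: [-3.142, -0.0, 1.295]
force: [-0.9, 0.1, 0.3]
grip_width: 0.0852
finger_force: 0.0
pos [0.2801 0.5587 0.2733] rpy [-3.142 -0.     1.295] move cm [-29.64  34.35  -5.68] turn [-0.    -0.    -0.007] F [-0.9  0.1  0.3] grip 0.0852 0.0 t 1.9
```

```bash

python3 -m handwheel '[{"dx":-3.7,"dy":4.3,"dz":-0.7,"wx":0,"wy":0,"wz":0,"claw":100},{"dx":-3.7,"dy":4.3,"dz":-0.7,"wx":0,"wy":0,"wz":0,"claw":100},{"dx":-3.7,"dy":4.3,"dz":-0.7,"wx":0,"wy":0,"wz":0,"claw":100},{"dx":-3.7,"dy":4.3,"dz":-0.7,"wx":0,"wy":0,"wz":0,"claw":100},{"dx":-3.7,"dy":4.3,"dz":-0.7,"wx":0,"wy":0,"wz":0,"claw":100},{"dx":-3.7,"dy":4.3,"dz":-0.7,"wx":0,"wy":0,"wz":0,"claw":100},{"dx":-3.7,"dy":4.3,"dz":-0.7,"wx":0,"wy":0,"wz":0,"claw":100},{"dx":-3.7,"dy":4.3,"dz":-0.7,"wx":0,"wy":0,"wz":0,"claw":100}]' 60
python3 - <<'E'
from h import *
c=optics.grab_frame('wrist');
for m in optics.masks_of('grip','wrist'): print(round(m['p'],2),m['rect'])
f=c['frame'].copy()
for X in [(.5937,.1682,.207),(.5975,.167,.207)]: 
    p=proj(c,X);print(p);cv2.circle(f,tuple(int(v) for v in p),3,(0,0,255),1)
for x,y in [(0,-.036),(0,.036),(.18,-.036),(.18,.036)]:
    w=[.53+np.cos(-.2685)*x-np.sin(-.2685)*y,.1855+np.sin(-.2685)*x+np.cos(-.2685)*y,.155];p=proj(c,w);cv2.circle(f,tuple(int(v) for v in p),3,(0,255,0),1)
cv2.imwrite('pics/w1.png',f);np.savez('w1.npz',R=c['R'],t=c['t']);go([.595,.168,.26],1.302)
E
```

```text
clock: 2.9
position: [0.5335, 0.1801, 0.3295]
tool_rot: [3.141, -0.001, 1.301]
force: [1.5, 1.8, 0.5]
grip_width: 0.0858
finger_force: 0.0
0.89 [0.3, 86.9, 127.3, 86.8]
0.87 [333.7, 116.3, 63.0, 93.3]
0.68 [323.3, 5.0, 64.0, 37.4]
[379.16098243 176.30774484]
[383.12923844 176.44652625]
pos [0.5356 0.1757 0.33  ] rpy [3.139e+00 1.000e-03 1.293e+00] move cm [0.89 5.91 7.02] turn [ 0.003  0.001 -0.009] F [-1.7  0.9 -0.2] grip 0.0855 0.0 t 3.0
```

View pics/w1.png

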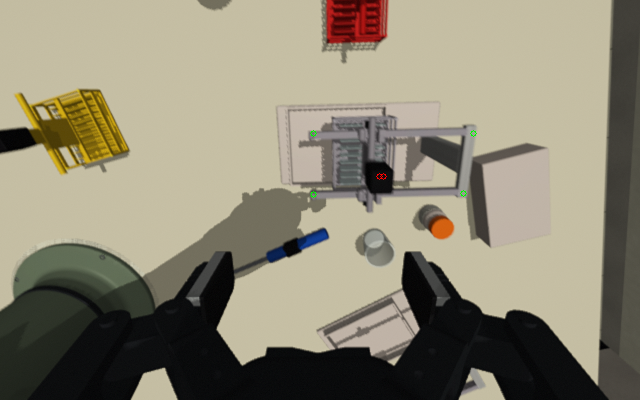

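The grey basket's grip shows at (379,177), on the triangulated projection. The arm tips also match their projections, at (313,134) and (313,193). I go down over it.

```bash

python3 -m handwheel '[{"dx":0.4,"dy":2.9,"dz":1.5,"wx":0,"wy":0,"wz":-0.004,"claw":100},{"dx":0.4,"dy":2.9,"dz":1.5,"wx":0,"wy":0,"wz":0,"claw":100},{"dx":0,"dy":0,"dz":3,"wx":0,"wy":0,"wz":0,"claw":100},{"dx":0,"dy":0,"dz":0,"wx":0,"wy":0,"wz":0,"claw":100},{"dx":0,"dy":0,"dz":0,"wx":0,"wy":0,"wz":0,"claw":100}]' 60
python3 - <<'E'
from h import *
from types import SimpleNamespace
go([.595,.1675,.188],1.302)
c=optics.grab_frame('wrist');cv2.imwrite('pics/w2.png',c['frame'])
for m in optics.masks_of('grip','wrist'): print(round(m['p'],2),m['rect'])
for X in [(.5937,.1682,.227),(.5937,.1682,.187)]: print(proj(c,X))
go([.595,.1675,.188],1.302)
E
```

```text
clock: 3.62
position: [0.591, 0.1742, 0.2702]
tool_rot: [3.141, -0.001, 1.305]
force: [-0.1, 0.2, 0.3]
grip_width: 0.0855
finger_force: 0.0
pos [0.591  0.1742 0.2702] rpy [ 3.141e+00 -1.000e-03  1.305e+00] move cm [-0.55  0.55  8.22] turn [ 0.001 -0.001  0.003] F [-0.1  0.2  0.3] grip 0.0855 0.0 t 3.625
0.92 [284.4, 127.1, 69.8, 114.2]
0.75 [0.0, 94.1, 67.1, 89.9]
0.66 [275.3, 2.4, 75.0, 40.9]
[323.71330333 216.19909398]
[322.79670218 198.53103424]
pos [0.5911 0.1743 0.2704] rpy [ 3.140e+00 -1.000e-03  1.305e+00] move cm [-0.56  0.54  8.24] turn [ 0.001 -0.001  0.003] F [ 0.7 -0.7  0.2] grip 0.0855 0.0 t 3.725
```

View pics/w2.png

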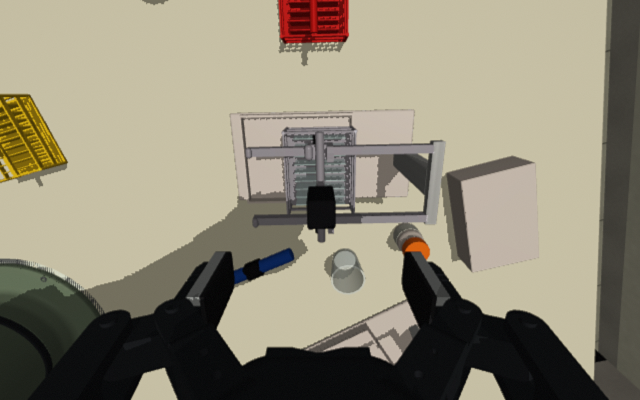

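The grip sits at (321,208) between the fingers, and the projection agrees to about 2 px. I go down and close gently.

```bash

python3 -m handwheel '[{"dx":-0.5,"dy":0.3,"dz":2.2,"wx":0,"wy":0,"wz":0,"claw":100},{"dx":0,"dy":0,"dz":3,"wx":0,"wy":0,"wz":0,"claw":100},{"dx":0,"dy":0,"dz":3,"wx":0,"wy":0,"wz":0,"claw":100},{"dx":0,"dy":0,"dz":0,"wx":0,"wy":0,"wz":0,"claw":35},{"dx":0,"dy":0,"dz":0,"wx":0,"wy":0,"wz":0,"claw":35},{"dx":0,"dy":0,"dz":0,"wx":0,"wy":0,"wz":0,"claw":35},{"dx":0,"dy":0,"dz":0,"wx":0,"wy":0,"wz":0,"claw":35}]' 20
python3 -c "
from h import *
go([.595,.1675,.188],1.302)"
```

```text
clock: 4.6
position: [0.5927, 0.1685, 0.1879]
tool_rot: [3.141, -0.001, 1.305]
force: [0.3, 0.2, 0.4]
grip_width: 0.0299
finger_force: 0.0
pos [0.5927 0.1685 0.1879] rpy [ 3.141e+00 -1.000e-03  1.305e+00] move cm [-0.04  0.25 -0.01] turn [ 0.001 -0.001  0.003] F [0.3 0.2 0.4] grip 0.0299 0.0 t 4.6
```

```bash

python3 -m handwheel '[{"dx":0,"dy":0,"dz":0,"wx":0,"wy":0,"wz":0,"claw":20},{"dx":0,"dy":0,"dz":0,"wx":0,"wy":0,"wz":0,"claw":20},{"dx":0,"dy":0,"dz":0,"wx":0,"wy":0,"wz":0,"claw":20},{"dx":0,"dy":0,"dz":0,"wx":0,"wy":0,"wz":0,"claw":20}]' 20
python3 -c "
from h import *
go([.595,.1675,.188],1.302)"
```

```text
clock: 5.1
position: [0.5925, 0.1685, 0.1876]
tool_rot: [3.141, -0.001, 1.305]
force: [-0.6, 0.8, 7.1]
grip_width: 0.0217
finger_force: 20.1
pos [0.5925 0.1685 0.1876] rpy [ 3.141e+00 -1.000e-03  1.305e+00] move cm [-0.03  0.27 -0.04] turn [ 0.    -0.001  0.003] F [-0.6  0.8  7.1] grip 0.0217 20.1 t 5.1
```

```bash

python3 -m handwheel '[{"dx":0,"dy":0,"dz":0,"wx":0,"wy":0,"wz":0,"claw":10},{"dx":0,"dy":0,"dz":0,"wx":0,"wy":0,"wz":0,"claw":10},{"dx":0,"dy":0,"dz":-0.3,"wx":0,"wy":0,"wz":0,"claw":10},{"dx":0,"dy":0,"dz":-0.3,"wx":0,"wy":0,"wz":0,"claw":10},{"dx":0,"dy":0,"dz":-0.4,"wx":0,"wy":0,"wz":0,"claw":10},{"dx":0,"dy":0,"dz":0,"wx":0,"wy":0,"wz":0,"claw":10},{"dx":0,"dy":0,"dz":0,"wx":0,"wy":0,"wz":0,"claw":10},{"dx":0,"dy":0,"dz":0,"wx":0,"wy":0,"wz":0,"claw":10}]' 60
python3 - <<'E'
from h import *
go([.595,.1675,.188],1.302)
c=optics.grab_frame('side')['frame'];s=optics.grab_frame('scene')['frame']
z=lambda i,x,y:cv2.resize(i[y:y+100,x:x+100],None,fx=4,fy=4,interpolation=cv2.INTER_CUBIC)
cv2.imwrite('pics/m2.png',np.hstack([z(c,260,110),z(s,340,190)]))
E
```

```text
clock: 6.1
position: [0.5923, 0.1684, 0.1969]
tool_rot: [-3.141, 0.0, 1.305]
force: [0.4, -0.5, -4.3]
grip_width: 0.0208
finger_force: 59.0
pos [0.5923 0.1684 0.1969] rpy [-3.141  0.     1.305] move cm [-0.01  0.29  0.89] turn [-0.     0.     0.003] F [ 0.4 -0.5 -4.3] grip 0.0208 59.0 t 6.1
```

View pics/m2.png

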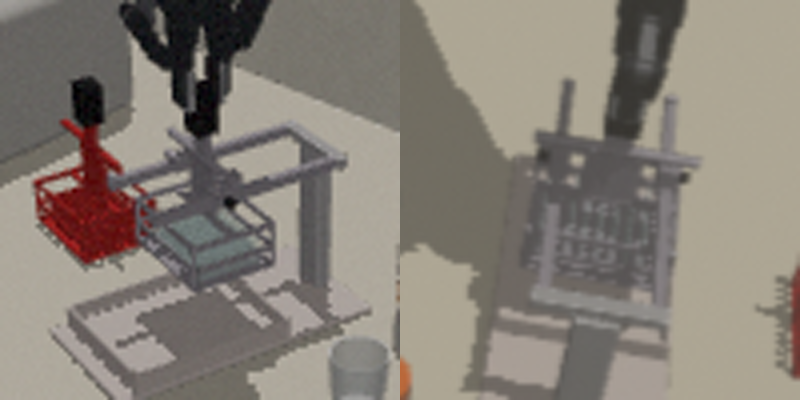

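The basket hangs level in the gripper at about 4.3 N, with the bar clear above the lips and the red basket untouched. I draw it out off the front.

```bash

python3 -m handwheel '[{"dx":0,"dy":-0.8,"dz":0,"wx":0,"wy":0,"wz":0,"claw":10},{"dx":0,"dy":-1.6,"dz":0,"wx":0,"wy":0,"wz":0,"claw":10},{"dx":0,"dy":-2,"dz":0,"wx":0,"wy":0,"wz":0,"claw":10},{"dx":0,"dy":-2,"dz":0,"wx":0,"wy":0,"wz":0,"claw":10},{"dx":0,"dy":-2,"dz":0,"wx":0,"wy":0,"wz":0,"claw":10},{"dx":0,"dy":-2,"dz":0,"wx":0,"wy":0,"wz":0,"claw":10},{"dx":0,"dy":-1.6,"dz":0,"wx":0,"wy":0,"wz":0,"claw":10},{"dx":0,"dy":-0.8,"dz":0,"wx":0,"wy":0,"wz":0,"claw":10}]' 60
python3 - <<'E'
from h import *
# target in front of stand b: bar 65 mm in front of tips, raised
yb=.2622
go([.5033-.065*np.cos(yb),-.2332-.065*np.sin(yb),.25],np.pi/2+yb)
E
```

```text
clock: 7.2
position: [0.4678, 0.2025, 0.1972]
tool_rot: [-3.141, -0.0, 1.306]
force: [-0.9, -0.1, -4.2]
grip_width: 0.0208
finger_force: 59.1
pos [0.4678 0.2025 0.1972] rpy [-3.141 -0.     1.306] move cm [-44.39   9.23  -5.3 ] turn [-0.    -0.    -0.527] F [-0.9 -0.1 -4.2] grip 0.0208 59.1 t 7.2
```

```bash

python3 -m handwheel '[{"dx":0,"dy":0,"dz":-1,"wx":0,"wy":0,"wz":0,"claw":10},{"dx":0,"dy":0,"dz":-1.8,"wx":0,"wy":0,"wz":0,"claw":10},{"dx":0,"dy":0,"dz":-1.8,"wx":0,"wy":0,"wz":0,"claw":10},{"dx":-0.5,"dy":0.1,"dz":-0.7,"wx":0,"wy":0,"wz":0,"claw":10},{"dx":-1.5,"dy":0.3,"dz":0,"wx":0,"wy":0,"wz":0,"claw":10},{"dx":-2.5,"dy":0.5,"dz":0,"wx":0,"wy":0,"wz":0,"claw":10},{"dx":-3.3,"dy":0.7,"dz":0,"wx":0,"wy":0,"wz":0,"claw":10},{"dx":-3.3,"dy":0.7,"dz":0,"wx":0,"wy":0,"wz":0,"claw":10}]' 60
python3 -m handwheel '[{"dx":-3.3,"dy":0.7,"dz":0,"wx":0,"wy":0,"wz":0,"claw":10},{"dx":-3.3,"dy":0.7,"dz":0,"wx":0,"wy":0,"wz":0,"claw":10},{"dx":-3.3,"dy":0.7,"dz":0,"wx":0,"wy":0,"wz":0,"claw":10},{"dx":-3.3,"dy":0.7,"dz":0,"wx":0,"wy":0,"wz":0,"claw":10},{"dx":-3.3,"dy":0.7,"dz":0,"wx":0,"wy":0,"wz":0,"claw":10},{"dx":-3.3,"dy":0.7,"dz":0,"wx":0,"wy":0,"wz":0,"claw":10},{"dx":-3.3,"dy":0.7,"dz":0,"wx":0,"wy":0,"wz":0,"claw":10},{"dx":-3.3,"dy":0.7,"dz":0,"wx":0,"wy":0,"wz":0,"claw":10}]' 60
python3 -m handwheel '[{"dx":-2.5,"dy":0.5,"dz":0,"wx":0,"wy":0,"wz":-0.06,"claw":10},{"dx":-1.5,"dy":0.3,"dz":0,"wx":0,"wy":0,"wz":-0.09,"claw":10},{"dx":0,"dy":0,"dz":0,"wx":0,"wy":0,"wz":-0.1,"claw":10},{"dx":0,"dy":0,"dz":0,"wx":0,"wy":0,"wz":-0.1,"claw":10},{"dx":0,"dy":0,"dz":0,"wx":0,"wy":0,"wz":-0.1,"claw":10},{"dx":0,"dy":0,"dz":0,"wx":0,"wy":0,"wz":-0.07,"claw":10},{"dx":0,"dy":0,"dz":0,"wx":0,"wy":0,"wz":0,"claw":10},{"dx":0,"dy":0,"dz":0,"wx":0,"wy":0,"wz":0,"claw":10}]' 60
python3 - <<'E'
from h import *
yb=.2622
go([.5033-.065*np.cos(yb),-.2332-.065*np.sin(yb),.25],np.pi/2+yb)
c=optics.grab_frame('wrist')
cv2.imwrite('pics/w3.png',c['frame']);a=c['frame'].copy()
for x,y in [(0,-.036),(0,.036),(.18,-.036),(.18,.036)]:
    w=[.5033+np.cos(yb)*x-np.sin(yb)*y,-.2332+np.sin(yb)*x+np.cos(yb)*y,.155];p=proj(c,w);print(p);cv2.circle(a,tuple(int(v) for v in p),3,(0,255,0),1)
s=optics.grab_frame('side')['frame']
z=cv2.resize(s[130:280,290:450],None,fx=2.5,fy=2.5,interpolation=cv2.INTER_CUBIC)
a=cv2.resize(a[:, 120:],None,fx=375/400,fy=375/400)[:, :400]
cv2.imwrite('pics/m3.png',np.hstack([a,z]))
E
```

```text
clock: 8.2
position: [0.4613, 0.0866, 0.2495]
tool_rot: [-3.141, 0.001, 1.304]
force: [1.1, -0.7, -4.6]
grip_width: 0.0208
finger_force: 59.2
clock: 9.2
position: [0.4453, -0.1825, 0.2495]
tool_rot: [-3.141, 0.0, 1.304]
force: [0.6, 0.1, -4.4]
grip_width: 0.0204
finger_force: 59.2
clock: 10.2
position: [0.4441, -0.2217, 0.2498]
tool_rot: [-3.141, -0.0, 1.822]
force: [1.0, -0.9, -5.3]
grip_width: 0.0205
finger_force: 59.2
pos [ 0.4441 -0.2217  0.2498] rpy [-3.141 -0.     1.822] move cm [-2.66 -1.05 -0.02] turn [-0.    -0.    -0.011] F [ 1.  -0.9 -5.3] grip 0.0205 59.2 t 10.2
[373.68435641 249.13180421]
[377.6621725 178.616084 ]
[557.07839281 247.41361345]
[576.86365731 176.59082696]
```

View pics/m3.png

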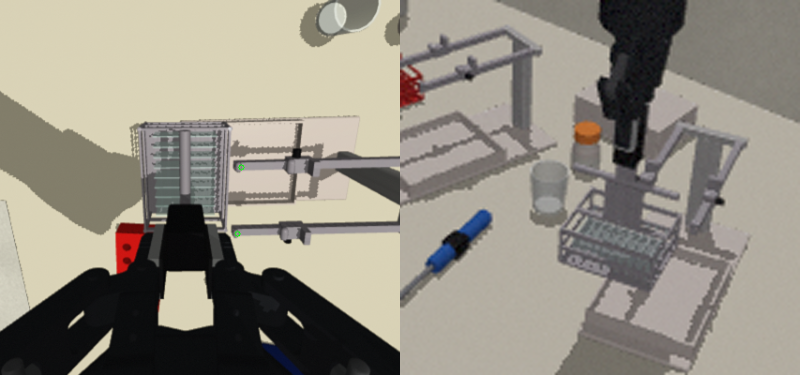

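The wrist half of the picture shows the held basket still to the left of stand_b's tips at (234,168) and (234,231), level, with the lips near x=290. That puts them about 60 mm behind the tips. I fit the tips and arm direction closer.

```bash
python3 - <<'E'
from h import *
a=cv2.imread('pics/w3.png')[150:290,360:560]
cv2.imwrite('pics/w3c.png',cv2.resize(a,None,fx=4,fy=4,interpolation=cv2.INTER_CUBIC))
E
```

```text
(no output)
```

View pics/w3c.png

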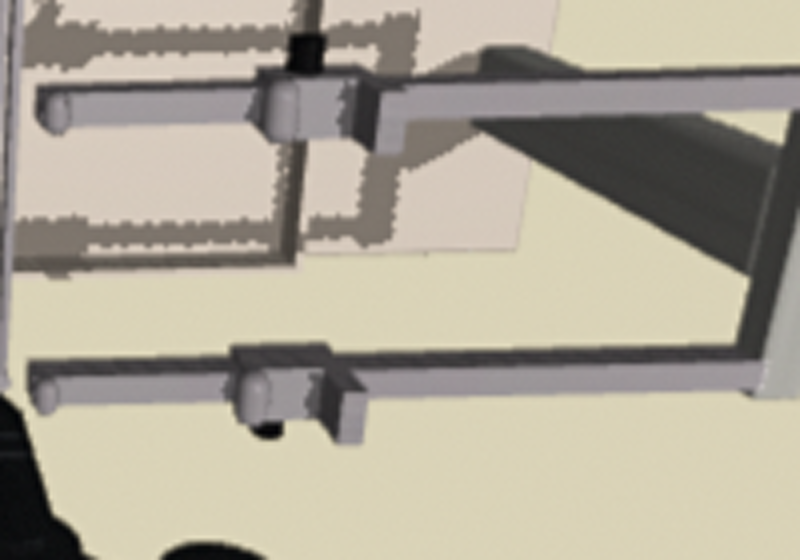

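The crop shows stand_b's tip hooks at full-frame (373.8,177) and (371.3,248.3), the lip tops at (431.3,177) and (423.8,248.8), and the arms running almost parallel to the tool's y.

```bash
python3 - <<'E'
from h import *
c=optics.grab_frame('wrist')
L=[atz(c,p,.160) for p in [(373.8,177),(371.3,248.3)]]
F=[atz(c,p,.155) for p in [(555,173.3),(547.5,244.5)]]
P=[atz(c,p,.164) for p in [(431.3,177),(423.8,248.8)]]
print(*[np.round(x,4) for x in L+F+P])
for l,f,p in zip(L,F,P): print('yaw',np.arctan2(*(f-l)[[1,0]]),'lip',np.linalg.norm((p-l)[:2])+.003)
m=(L[0]+L[1])/2;d=(L[0]-L[1]);print('width',np.linalg.norm(d),'perp yaw',np.arctan2(-d[0],d[1]))
y=np.mean([np.arctan2(*(f-l)[[1,0]]) for l,f in zip(L,F)])
u=np.array([np.cos(y),np.sin(y)]);n=np.array([-u[1],u[0]])
s=monitor.observe();r=np.array(s['position'])[:2]-m[:2]
print('yaw',y,'TCP x_b',r@u+.003,'y_b',r@n,'tool yaw-pi/2',s['tool_rot'][2]-np.pi/2, np.round(s['position'],4))
E
```

```text
[ 0.4891 -0.1965  0.16  ] [ 0.5088 -0.265   0.16  ] [ 0.6475 -0.1535  0.155 ] [ 0.6763 -0.2203  0.155 ] [ 0.5367 -0.1831  0.164 ] [ 0.5559 -0.2511  0.164 ]
yaw 0.2652267820067204 lip 0.05245257103505012
yaw 0.2606209317110201 lip 0.052115825184324796
width 0.07124863012863905 perp yaw 0.27953558208734114
yaw 0.2629238568588702 TCP x_b -0.047160066275335276 y_b 0.023237221835783948 tool yaw-pi/2 0.25302580168750266 [ 0.4445 -0.2214  0.2499]
```

```bash

python3 -m handwheel '[{"dx":-0.8,"dy":-0.3,"dz":0,"wx":0,"wy":0,"wz":-0.012,"claw":10},{"dx":-1.5,"dy":-1,"dz":0,"wx":0,"wy":0,"wz":0,"claw":10},{"dx":0,"dy":0,"dz":1.3,"wx":0,"wy":0,"wz":0,"claw":10},{"dx":0,"dy":0,"dz":2,"wx":0,"wy":0,"wz":0,"claw":10},{"dx":0,"dy":0,"dz":1.5,"wx":0,"wy":0,"wz":0,"claw":10},{"dx":0,"dy":0,"dz":0.5,"wx":0,"wy":0,"wz":0,"claw":10},{"dx":0,"dy":0,"dz":0,"wx":0,"wy":0,"wz":0,"claw":10},{"dx":0,"dy":0,"dz":0,"wx":0,"wy":0,"wz":0,"claw":10}]' 60
cat >> h.py <<'E'
def st():
    y=.265;u=np.array([np.cos(y),np.sin(y)]);n=np.array([-u[1],u[0]])
    s=monitor.observe();r=np.array(s['position'])[:2]-(np.array([.4891,-.1965])+[.5088,-.265])/2
    f=np.array(s['force'])[:2]
    print('x_b %.1f y_b %.1f z %.1f mm'%((r@u)*1e3+3,r@n*1e3,s['position'][2]*1e3),'rpy',np.round(s['tool_rot'],3),'F along %.1f side %.1f up %.1f'%(f@u,f@n,s['force'][2]),'M',np.round(s['moment'],2),'grip',round(s['grip_width'],4),s['clock'])
E
python3 -c "
from h import *
st()"
```

```text
clock: 11.35
position: [0.4383, -0.247, 0.1975]
tool_rot: [3.141, 0.0, 1.837]
force: [1.0, 0.2, -4.6]
grip_width: 0.0206
finger_force: 59.2
x_b -59.8 y_b 0.2 z 197.5 mm rpy [3.141 0.    1.837] F along 1.0 side -0.0 up -4.6 M [-0.01  0.02 -0.04] grip 0.0206 11.35
```

```bash

python3 -m handwheel '[{"dx":0,"dy":0.8,"dz":0,"wx":0,"wy":0,"wz":0,"claw":10},{"dx":0,"dy":1.5,"dz":0,"wx":0,"wy":0,"wz":0,"claw":10},{"dx":0,"dy":1.5,"dz":0,"wx":0,"wy":0,"wz":0,"claw":10},{"dx":0,"dy":1.5,"dz":0,"wx":0,"wy":0,"wz":0,"claw":10},{"dx":0,"dy":1.5,"dz":0,"wx":0,"wy":0,"wz":0,"claw":10},{"dx":0,"dy":1,"dz":0,"wx":0,"wy":0,"wz":0,"claw":10},{"dx":0,"dy":0.5,"dz":0,"wx":0,"wy":0,"wz":0,"claw":10},{"dx":0,"dy":0,"dz":0,"wx":0,"wy":0,"wz":0,"claw":10}]' 60
python3 - <<'E'
from h import *
st()
c=optics.grab_frame('side')['frame'];s=optics.grab_frame('scene')['frame']
z=lambda i,x,y:cv2.resize(i[y:y+100,x:x+100],None,fx=4,fy=4,interpolation=cv2.INTER_CUBIC)
cv2.imwrite('pics/m4.png',np.hstack([z(c,350,150),z(s,200,180)]))
E
```

```text
clock: 12.35
position: [0.5181, -0.2251, 0.1969]
tool_rot: [-3.141, 0.0, 1.837]
force: [0.4, -0.6, -5.1]
grip_width: 0.0206
finger_force: 59.2
x_b 23.0 y_b 0.4 z 196.9 mm rpy [-3.141  0.     1.837] F along 0.2 side -0.7 up -5.1 M [-0.04  0.03 -0.01] grip 0.0206 12.35
```

View pics/m4.png

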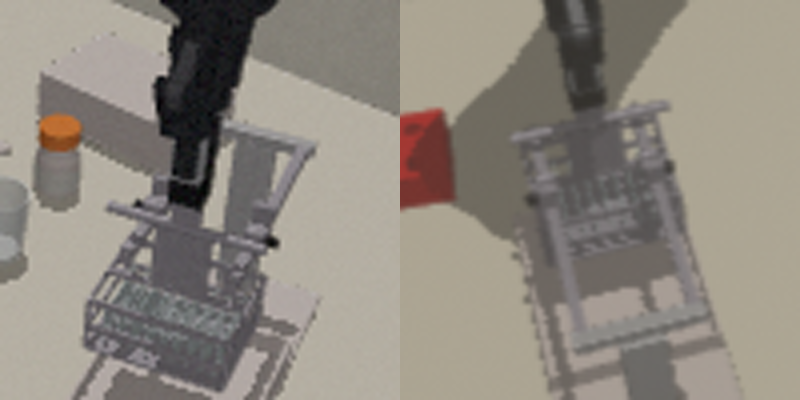

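The bar lies across both arms, centred and level, in front of the lips, with the plate between the arms. I lower it gently until it touches.

```bash

python3 -m handwheel '[{"dx":0,"dy":0,"dz":0.4,"wx":0,"wy":0,"wz":0,"claw":10},{"dx":0,"dy":0,"dz":0.4,"wx":0,"wy":0,"wz":0,"claw":10},{"dx":0,"dy":0,"dz":0.2,"wx":0,"wy":0,"wz":0,"claw":10},{"dx":0,"dy":0,"dz":0,"wx":0,"wy":0,"wz":0,"claw":10}]' 60
python3 -c "
from h import *
st()"
python3 -m handwheel '[{"dx":0,"dy":0,"dz":0.1,"wx":0,"wy":0,"wz":0,"claw":10},{"dx":0,"dy":0,"dz":0,"wx":0,"wy":0,"wz":0,"claw":10}]' 60
python3 -c "
from h import *
st()"
python3 -m handwheel '[{"dx":0,"dy":0,"dz":0.1,"wx":0,"wy":0,"wz":0,"claw":10},{"dx":0,"dy":0,"dz":0,"wx":0,"wy":0,"wz":0,"claw":10}]' 60
python3 -c "
from h import *
st()"
```

```text
clock: 12.95
position: [0.518, -0.2251, 0.1868]
tool_rot: [-3.141, -0.0, 1.837]
force: [0.4, -0.0, -4.1]
grip_width: 0.0207
finger_force: 59.2
x_b 22.9 y_b 0.5 z 186.8 mm rpy [-3.141 -0.     1.837] F along 0.4 side -0.2 up -4.1 M [ 0.03  0.04 -0.  ] grip 0.0207 12.95
clock: 13.2
position: [0.5181, -0.2251, 0.186]
tool_rot: [3.142, 0.0, 1.837]
force: [-0.5, -0.2, -4.3]
grip_width: 0.0206
finger_force: 59.2
x_b 23.0 y_b 0.5 z 186.0 mm rpy [3.142 0.    1.837] F along -0.5 side -0.1 up -4.3 M [0.03 0.02 0.01] grip 0.0206 13.2
clock: 13.45
position: [0.5181, -0.225, 0.185]
tool_rot: [-3.142, 0.0, 1.837]
force: [-0.0, 0.0, -4.9]
grip_width: 0.0205
finger_force: 59.2
x_b 23.0 y_b 0.5 z 185.0 mm rpy [-3.142  0.     1.837] F along -0.0 side 0.0 up -4.9 M [-0.    0.03  0.  ] grip 0.0205 13.45
```

```bash

python3 -m handwheel '[{"dx":0,"dy":0,"dz":0.1,"wx":0,"wy":0,"wz":0,"claw":10},{"dx":0,"dy":0,"dz":0,"wx":0,"wy":0,"wz":0,"claw":10}]' 60
python3 -c "
from h import *
st()"
python3 -m handwheel '[{"dx":0,"dy":0,"dz":0.05,"wx":0,"wy":0,"wz":0,"claw":10},{"dx":0,"dy":0,"dz":0,"wx":0,"wy":0,"wz":0,"claw":10}]' 60
python3 -c "
from h import *
st()"
```

```text
clock: 13.7
position: [0.5181, -0.2251, 0.184]
tool_rot: [3.142, 0.0, 1.837]
force: [-0.9, -0.5, -3.4]
grip_width: 0.0206
finger_force: 59.3
x_b 23.0 y_b 0.5 z 184.0 mm rpy [3.142 0.    1.837] F along -1.0 side -0.3 up -3.4 M [0.01 0.02 0.03] grip 0.0206 13.7
clock: 13.95
position: [0.5182, -0.2251, 0.1838]
tool_rot: [3.141, 0.0, 1.837]
force: [-0.6, 0.8, 1.4]
grip_width: 0.0204
finger_force: 60.2
x_b 23.0 y_b 0.4 z 183.8 mm rpy [3.141 0.    1.837] F along -0.4 side 1.0 up 1.4 M [ 0.26  0.37 -0.01] grip 0.0204 13.95
```

Contact: the arm takes the basket's weight at TCP z = 183.9 mm. I slide it back along the arms.

```bash

python3 -m handwheel '[{"dx":0,"dy":0.2,"dz":0,"wx":0,"wy":0,"wz":0,"claw":10},{"dx":0,"dy":0.3,"dz":0,"wx":0,"wy":0,"wz":0,"claw":10},{"dx":0,"dy":0.3,"dz":0,"wx":0,"wy":0,"wz":0,"claw":10},{"dx":0,"dy":0.2,"dz":0,"wx":0,"wy":0,"wz":0,"claw":10},{"dx":0,"dy":0.2,"dz":0,"wx":0,"wy":0,"wz":0,"claw":10},{"dx":0,"dy":0,"dz":0,"wx":0,"wy":0,"wz":0,"claw":10}]' 60
python3 -c "
from h import *
st()"
python3 -m handwheel '[{"dx":0,"dy":0.1,"dz":0,"wx":0,"wy":0,"wz":0,"claw":10},{"dx":0,"dy":0.1,"dz":0,"wx":0,"wy":0,"wz":0,"claw":10},{"dx":0,"dy":0.1,"dz":0,"wx":0,"wy":0,"wz":0,"claw":10},{"dx":0,"dy":0,"dz":0,"wx":0,"wy":0,"wz":0,"claw":10}]' 60
python3 -c "
from h import *
st()"
```

```text
clock: 14.7
position: [0.5295, -0.2224, 0.1837]
tool_rot: [-3.141, 0.0, 1.836]
force: [-3.5, -2.2, 4.1]
grip_width: 0.0207
finger_force: 60.4
x_b 34.7 y_b 0.1 z 183.7 mm rpy [-3.141  0.     1.836] F along -4.0 side -1.2 up 4.1 M [-0.33  1.04 -0.02] grip 0.0207 14.7
clock: 15.2
position: [0.5323, -0.2216, 0.1837]
tool_rot: [-3.141, 0.0, 1.836]
force: [-4.6, -1.4, 5.1]
grip_width: 0.0206
finger_force: 60.6
x_b 37.6 y_b 0.1 z 183.7 mm rpy [-3.141  0.     1.836] F along -4.8 side -0.1 up 5.1 M [-0.44  1.32 -0.  ] grip 0.0206 15.2
```

```bash

python3 -m handwheel '[{"dx":0,"dy":0.1,"dz":-0.02,"wx":0,"wy":0,"wz":0,"claw":10},{"dx":0,"dy":0.1,"dz":0,"wx":0,"wy":0,"wz":0,"claw":10},{"dx":0,"dy":0,"dz":0,"wx":0,"wy":0,"wz":0,"claw":10}]' 60
python3 -c "
from h import *
st()"
python3 -m handwheel '[{"dx":0,"dy":0.1,"dz":0,"wx":0,"wy":0,"wz":0,"claw":10},{"dx":0,"dy":0,"dz":0,"wx":0,"wy":0,"wz":0,"claw":10}]' 60
python3 -c "
from h import *
st()"
python3 -m handwheel '[{"dx":0,"dy":0.1,"dz":0,"wx":0,"wy":0,"wz":0,"claw":10},{"dx":0,"dy":0,"dz":0,"wx":0,"wy":0,"wz":0,"claw":10}]' 60
python3 -c "
from h import *
st()"
```

```text
clock: 15.58
position: [0.5345, -0.2207, 0.1837]
tool_rot: [-3.142, 0.0, 1.837]
force: [-3.7, -1.6, 3.8]
grip_width: 0.0206
finger_force: 60.3
x_b 40.0 y_b 0.3 z 183.7 mm rpy [-3.142  0.     1.837] F along -4.0 side -0.6 up 3.8 M [-0.44  0.93 -0.02] grip 0.0206 15.575
clock: 15.82
position: [0.5356, -0.2203, 0.1837]
tool_rot: [3.142, 0.0, 1.837]
force: [-3.3, -0.5, 3.0]
grip_width: 0.0206
finger_force: 60.3
x_b 41.1 y_b 0.5 z 183.7 mm rpy [3.142 0.    1.837] F along -3.3 side 0.3 up 3.0 M [-0.47  1.    0.02] grip 0.0206 15.825
clock: 16.08
position: [0.5365, -0.22, 0.1837]
tool_rot: [3.142, 0.0, 1.837]
force: [-4.4, -1.2, 4.2]
grip_width: 0.0205
finger_force: 60.4
x_b 42.0 y_b 0.5 z 183.7 mm rpy [3.142 0.    1.837] F along -4.5 side 0.0 up 4.2 M [-0.41  1.11 -0.  ] grip 0.0205 16.075
```

```bash

python3 -m handwheel '[{"dx":0,"dy":0.1,"dz":0,"wx":0,"wy":0,"wz":0,"claw":10},{"dx":0,"dy":0,"dz":0,"wx":0,"wy":0,"wz":0,"claw":10}]' 60
python3 -c "
from h import *
st()"
python3 -m handwheel '[{"dx":0,"dy":0.1,"dz":0,"wx":0,"wy":0,"wz":0,"claw":10},{"dx":0,"dy":0,"dz":0,"wx":0,"wy":0,"wz":0,"claw":10}]' 60
python3 -c "
from h import *
st()"
```

```text
clock: 16.32
position: [0.5375, -0.2198, 0.1837]
tool_rot: [3.141, 0.0, 1.837]
force: [-3.9, -0.7, 4.1]
grip_width: 0.0206
finger_force: 60.4
x_b 43.1 y_b 0.5 z 183.7 mm rpy [3.141 0.    1.837] F along -3.9 side 0.3 up 4.1 M [-0.43  1.11 -0.09] grip 0.0206 16.325
clock: 16.58
position: [0.5384, -0.2195, 0.1837]
tool_rot: [3.142, 0.0, 1.837]
force: [-3.7, -1.6, 4.1]
grip_width: 0.0206
finger_force: 60.4
x_b 44.0 y_b 0.5 z 183.7 mm rpy [3.142 0.    1.837] F along -4.0 side -0.6 up 4.1 M [-0.35  1.13 -0.04] grip 0.0206 16.575
```

```bash

python3 -m handwheel '[{"dx":0,"dy":0.1,"dz":0,"wx":0,"wy":0,"wz":0,"claw":10},{"dx":0,"dy":0,"dz":0,"wx":0,"wy":0,"wz":0,"claw":10}]' 60
python3 -c "
from h import *
st()"
python3 -m handwheel '[{"dx":0,"dy":0.1,"dz":0,"wx":0,"wy":0,"wz":0,"claw":10},{"dx":0,"dy":0,"dz":0,"wx":0,"wy":0,"wz":0,"claw":10}]' 60
python3 -c "
from h import *
st()"
```

```text
clock: 16.82
position: [0.5394, -0.2193, 0.1837]
tool_rot: [3.142, 0.0, 1.837]
force: [-4.0, -1.1, 5.2]
grip_width: 0.0205
finger_force: 60.5
x_b 45.0 y_b 0.5 z 183.7 mm rpy [3.142 0.    1.837] F along -4.2 side 0.0 up 5.2 M [-0.39  1.18  0.03] grip 0.0205 16.825
clock: 17.08
position: [0.5399, -0.2191, 0.1837]
tool_rot: [-3.141, -0.0, 1.837]
force: [-7.0, -2.1, 6.5]
grip_width: 0.0206
finger_force: 60.7
x_b 45.6 y_b 0.5 z 183.7 mm rpy [-3.141 -0.     1.837] F along -7.3 side -0.2 up 6.5 M [-0.48  1.81  0.07] grip 0.0206 17.075
```

```bash

python3 -m handwheel '[{"dx":0,"dy":0.05,"dz":0,"wx":0,"wy":0,"wz":0,"claw":10},{"dx":0,"dy":0,"dz":0,"wx":0,"wy":0,"wz":0,"claw":10}]' 60
python3 -c "
from h import *
st()"
```

```text
clock: 17.32
position: [0.5401, -0.2191, 0.1837]
tool_rot: [-3.14, -0.0, 1.836]
force: [-9.5, -1.7, 6.7]
grip_width: 0.0209
finger_force: 60.9
x_b 45.7 y_b 0.5 z 183.7 mm rpy [-3.14  -0.     1.836] F along -9.6 side 0.8 up 6.7 M [-0.57  2.36  0.06] grip 0.0209 17.325
```

The catch is felt: force rises to -9.6 N and motion stops at x_b = 45.7 mm, which puts the lip at about 53.7 mm and agrees with the picture. I ease off, go up over it, forward 18 mm past contact, and down.

```bash

python3 -m handwheel '[{"dx":0,"dy":-0.15,"dz":0,"wx":0,"wy":0,"wz":0,"claw":10},{"dx":0,"dy":0,"dz":-0.35,"wx":0,"wy":0,"wz":0,"claw":10},{"dx":0,"dy":0,"dz":-0.35,"wx":0,"wy":0,"wz":0,"claw":10},{"dx":0,"dy":0,"dz":-0.35,"wx":0,"wy":0,"wz":0,"claw":10},{"dx":0,"dy":0.4,"dz":0,"wx":0,"wy":0,"wz":0,"claw":10},{"dx":0,"dy":0.4,"dz":0,"wx":0,"wy":0,"wz":0,"claw":10},{"dx":0,"dy":0.2,"dz":0,"wx":0,"wy":0,"wz":0,"claw":10},{"dx":0,"dy":0,"dz":0,"wx":0,"wy":0,"wz":0,"claw":10}]' 60
python3 -c "
from h import *
st()"
python3 -m handwheel '[{"dx":0,"dy":0.3,"dz":0,"wx":0,"wy":0,"wz":0,"claw":10},{"dx":0,"dy":0.3,"dz":0,"wx":0,"wy":0,"wz":0,"claw":10},{"dx":0,"dy":0.2,"dz":0,"wx":0,"wy":0,"wz":0,"claw":10},{"dx":0,"dy":0,"dz":0,"wx":0,"wy":0,"wz":0,"claw":10}]' 60
python3 -c "
from h import *
st()"
```

```text
clock: 18.32
position: [0.5491, -0.2166, 0.194]
tool_rot: [-3.141, -0.0, 1.837]
force: [0.2, 0.3, -4.2]
grip_width: 0.0203
finger_force: 59.2
x_b 55.1 y_b 0.6 z 194.0 mm rpy [-3.141 -0.     1.837] F along 0.3 side 0.3 up -4.2 M [0.09 0.06 0.01] grip 0.0203 18.325
clock: 18.82
position: [0.5568, -0.2145, 0.1942]
tool_rot: [-3.142, 0.0, 1.837]
force: [-0.0, -0.3, -4.7]
grip_width: 0.0206
finger_force: 59.2
x_b 63.1 y_b 0.5 z 194.2 mm rpy [-3.142  0.     1.837] F along -0.1 side -0.3 up -4.7 M [-0.    0.01 -0.02] grip 0.0206 18.825
```

```bash

python3 -m handwheel '[{"dx":0,"dy":0.1,"dz":0.2,"wx":0,"wy":0,"wz":0,"claw":10},{"dx":0,"dy":0,"dz":0.3,"wx":0,"wy":0,"wz":0,"claw":10},{"dx":0,"dy":0,"dz":0,"wx":0,"wy":0,"wz":0,"claw":10}]' 60
python3 -c "
from h import *
st()"
python3 -m handwheel '[{"dx":0,"dy":0,"dz":0.1,"wx":0,"wy":0,"wz":0,"claw":10},{"dx":0,"dy":0,"dz":0,"wx":0,"wy":0,"wz":0,"claw":10}]' 60
python3 -c "
from h import *
st()"
```

```text
clock: 19.2
position: [0.5574, -0.2142, 0.1889]
tool_rot: [-3.141, -0.0, 1.837]
force: [-1.0, 0.3, -4.1]
grip_width: 0.0206
finger_force: 59.2
x_b 63.8 y_b 0.6 z 188.9 mm rpy [-3.141 -0.     1.837] F along -0.9 side 0.5 up -4.1 M [ 0.02  0.01 -0.04] grip 0.0206 19.2
clock: 19.45
position: [0.5576, -0.2143, 0.1882]
tool_rot: [-3.142, -0.0, 1.837]
force: [0.3, 0.8, -4.9]
grip_width: 0.0206
finger_force: 59.2
x_b 63.9 y_b 0.5 z 188.2 mm rpy [-3.142 -0.     1.837] F along 0.5 side 0.7 up -4.9 M [0.01 0.01 0.  ] grip 0.0206 19.45
```

```bash

python3 -m handwheel '[{"dx":0,"dy":0,"dz":0.05,"wx":0,"wy":0,"wz":0,"claw":10},{"dx":0,"dy":0,"dz":0,"wx":0,"wy":0,"wz":0,"claw":10}]' 60
python3 -c "
from h import *
st()"
```

```text
clock: 19.7
position: [0.5577, -0.2143, 0.1879]
tool_rot: [3.141, 0.0, 1.837]
force: [-1.4, 0.0, -1.4]
grip_width: 0.0207
finger_force: 59.7
x_b 64.0 y_b 0.5 z 187.9 mm rpy [3.141 0.    1.837] F along -1.4 side 0.4 up -1.4 M [0.07 0.21 0.  ] grip 0.0207 19.7
```

Seated at exactly the seat height (187.9 mm, 4 mm above the arm contact). I reduce the grip and let go.

```bash

python3 -m handwheel '[{"dx":0,"dy":0,"dz":0.02,"wx":0,"wy":0,"wz":0,"claw":10},{"dx":0,"dy":0,"dz":0,"wx":0,"wy":0,"wz":0,"claw":10},{"dx":0,"dy":0,"dz":0,"wx":0,"wy":0,"wz":0,"claw":28},{"dx":0,"dy":0,"dz":0,"wx":0,"wy":0,"wz":0,"claw":40},{"dx":0,"dy":0,"dz":0,"wx":0,"wy":0,"wz":0,"claw":60},{"dx":0,"dy":0,"dz":0,"wx":0,"wy":0,"wz":0,"claw":60}]' 20
python3 - <<'E'
from h import *
st()
c=optics.grab_frame('side')['frame'];s=optics.grab_frame('scene')['frame']
z=lambda i,x,y:cv2.resize(i[y:y+100,x:x+100],None,fx=4,fy=4,interpolation=cv2.INTER_CUBIC)
cv2.imwrite('pics/m5.png',np.hstack([z(c,350,150),z(s,200,180)]))
E
```

```text
clock: 20.45
position: [0.5577, -0.2143, 0.1875]
tool_rot: [-3.142, 0.0, 1.837]
force: [-0.1, -0.0, -0.1]
grip_width: 0.0516
finger_force: 0.0
x_b 64.0 y_b 0.5 z 187.5 mm rpy [-3.142  0.     1.837] F along -0.1 side -0.0 up -0.1 M [-0.03  0.08  0.01] grip 0.0516 20.45
```

View pics/m5.png

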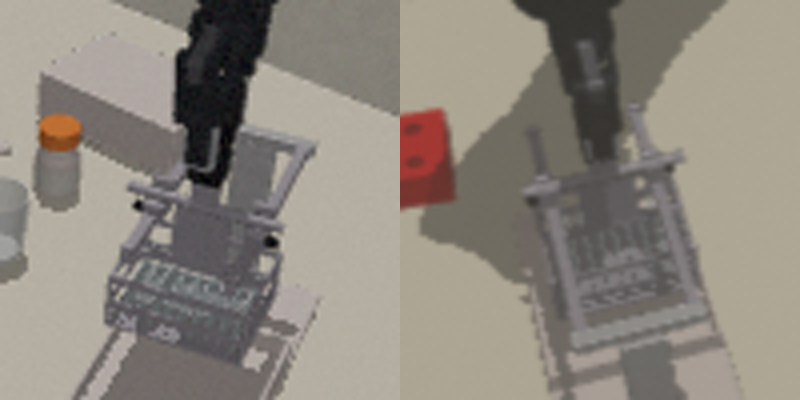

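The basket hangs level in stand_b's seats, with the bar at the clamps on both sides and zero force on the tool. I retreat straight up.

```bash

python3 -m handwheel '[{"dx":0,"dy":0,"dz":-0.5,"wx":0,"wy":0,"wz":0,"claw":70},{"dx":0,"dy":0,"dz":-1,"wx":0,"wy":0,"wz":0,"claw":70},{"dx":0,"dy":0,"dz":-2,"wx":0,"wy":0,"wz":0,"claw":70},{"dx":0,"dy":0,"dz":-3,"wx":0,"wy":0,"wz":0,"claw":70},{"dx":0,"dy":0,"dz":-3,"wx":0,"wy":0,"wz":0,"claw":70},{"dx":0,"dy":0,"dz":-2.5,"wx":0,"wy":0,"wz":0,"claw":70},{"dx":0,"dy":0,"dz":0,"wx":0,"wy":0,"wz":0,"claw":70},{"dx":0,"dy":0,"dz":0,"wx":0,"wy":0,"wz":0,"claw":70}]' 20
python3 - <<'E'
from h import *
st()
c=optics.grab_frame('side');s=optics.grab_frame('scene')
z=lambda i,x,y:cv2.resize(i['frame'][y:y+100,x:x+100],None,fx=4,fy=4,interpolation=cv2.INTER_CUBIC)
cv2.imwrite('pics/m6.png',np.hstack([z(c,350,150),z(s,200,180)]))
E
```

```text
clock: 21.55
position: [0.5575, -0.2142, 0.3073]
tool_rot: [-3.141, -0.0, 1.837]
force: [-0.4, -0.3, -1.0]
grip_width: 0.0596
finger_force: 0.0
x_b 63.8 y_b 0.7 z 307.3 mm rpy [-3.141 -0.     1.837] F along -0.5 side -0.2 up -1.0 M [-0.01 -0.06  0.01] grip 0.0596 21.55
```

View pics/m6.png

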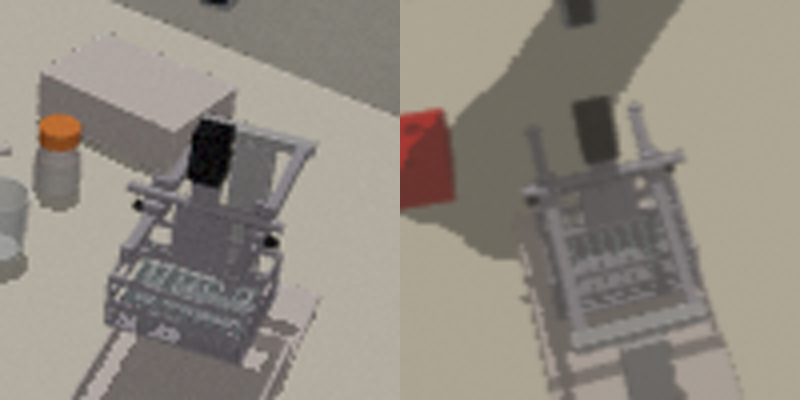

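The gripper is clear, and the basket hangs still and level in the seats of stand_b.

```bash
python3 -c "
from h import *
print(job_done())"
```

```text
the job is handed in; nothing more can be done
None
```

The slide basket now hangs level in stand_b's seats, eased over the catch and released with the gripper clear; I handed the job in at about 22 s on the robot clock, with the verdict not shown to me.

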